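Latch the tool case shut

ROBOT

A 6-joint arm with a two-finger parallel gripper is mounted at the origin on the work surface. World frame = base frame: x ahead of the robot, y to its left, z up, the work surface at z = 0. Lengths are in m, angles in rad, forces in N, time in s.
With the tool pointing down it reaches from about 0.375 to 0.925 m from the base axis. Payload 5.7 kg.
Tool frame: the origin (TCP) lies on the centre line of the jaws, within the pads' length; the fingertips stand 8 mm ahead of it and the grasp point (between the pads) lies 11 mm behind it; z points along the fingers, y is the line along which they close (so a half turn about z gives the same grasp; the last joint's range is limited). The gripper opens to 88 mm and grips with 3 to 60 N. Pads are 20 mm wide; open, the fingers measure 115 mm over their backs; the gripper's body (75 mm by 178 mm) begins 61 mm behind the grasp point.
Start: joints at [1.151, 0.359, 1.51, -0, 1.272, -0.115], TCP at [0.18, 0.572, 0.231] pointing down, gripper open.
Joint ranges: [-2.97, 2.97], [-1.01, 2.36], [0.21, 2.38], [-0.96, 4.11], [0.2, 2.71], [-2.98, 2.98]. Speed limits (rad/s): [2.39, 2.39, 3.14, 3.14, 3.14, 3.14].

INTERFACE

Orientations are given as a unit quaternion [x, y, z, w].
In Python, from plant import manip, eyes, order gives the robot as it stands. The module is installed in compiled form; this text tells all that it offers.
- The arm moves only by the tool carry_out, never from a script. Its argument "motion" is a list of rows, each a list of 7 numbers: the finger opening in cm, from 0 to 8.78, then the shift along the tool's x, y, z in cm, then the turn, a rotation vector about the tool's x, y, z in rad. A call has 1 to 5 rows; each row is the pose to reach, as a shift and turn from the pose commanded when the call began, along the tool's axes at that moment; what a row does not reach only later rows make up. A row lasts 1/10 s, in which the tool goes at most 50 mm and 8.59 degrees, less where a joint would pass 70% of its speed; a pose out of reach is approached as far as the arm can. A call with a gripper value outside its range is refused whole. The fingers move at their own pace and stop on an object; "newtons" is the grip in N (left out, the last holds). Time passes only in rows, so rows that repeat a pose let the fingers close. It gives the time, the measured TCP pose, the force, the opening and the grip force at its end, in the units of the state.
- manip.get_obs(): the state, without advancing time (a new reading comes with each control period).
- eyes.camera(name): name is "scene" or "top"; returns a dict with "color" (480x640x3 uint8, blue, green, red), "intrinsics" (3x3 intrinsics, pixels), "origin" and "rotation" of the camera in the world. Camera axes: x right, y up, looking along -z (the intrinsics and any distortion apply to the point x, -y, -z); pixel columns grow to the right and rows downward; lengths in m; the calibration is good to about 2 mm. A picture is of the moment at which its call begins. There is no depth.
- order.finish_job(): hands the job in; it is judged then, once.
The state is a dict: "clock": time; "joint_positions": joint angles; "dq": joint speeds; "tau": joint torques, N m; "tcp_pos": TCP position; "ee_rot": TCP orientation; "contact_force": force on the tool from outside, world axes, zero at the start; "torque": the same for the moment, N m; "width": finger opening in m; "grasp_force": force on a finger pad.
Only numpy, scipy, OpenCV 4.12 (cv2) and the standard library are available. Lean on these libraries where they do the work, as an engineer would, in place of code of your own. Each camera call takes 0.05 s, during which the arm holds its last target. There are 200 camera calls.

TASK

The black tool case has two draw latches on its top; one is already shut and the other is undone, with its lever standing up. On the undone latch, swing the wire loop over and down behind the keeper's hook while the lever still stands up, then push the lever down over centre until it lies flat and holds. Leave the shut latch shut.

Things in the scene. Friction and masses are not known exactly. Their poses are not given: they have to be found in the camera images.
- latch: The undone metal draw latch (its lever stands up), on the flat top of a fixed black tool case 480 x 190 x 180 mm high, 135 mm left or right of the case's carrying handle (44 mm high). Origin: on the case top under the lever's hinge axis, which runs along y at z 18 mm. z up; x level, across the case, from lever to keeper, pointing away from the robot.
- keeper (a point): The bar's seat in the undone latch's keeper, 50 mm along +x from the lever's hinge, 14 mm above the case top. The keeper is a fixed hook 24 mm wide: its wall ends 3 mm short of this point (-x); its lip spans 5 to 9 mm above it and ends 1 mm past it (+x); its foot, 3.5 mm below, runs to 14 mm past it. The hooked bar lies here or up to 9 mm farther along +x.
- lever (a joint): Undone lever: 0 = shut, flat along the latch's -x, top 4.5 mm over its hinge axis; grows as its tip rises; most 1.35 rad. It starts at 1.05 to 1.25 and stays where left. 20 mm strap, then a paddle 28 mm wide, 36 to 78 mm from the hinge, 5 mm thick. Once hooked, pushing it down takes 3 to 5 N at the paddle near 0.4 rad, passes centre at 0.2 and snaps home below about 0.12.
- loop_bar (a point): Middle of the end bar (6 mm round, along y) of the undone latch's loop, a frame 48 mm wide that passes outside the keeper. It swings 77 mm about a pin on the lever, 30 mm from the hinge: at lever angle a the pin is at x -30 cos(a-0.12), z 18+30 sin(a-0.12) mm. It starts within 20 deg of upright; tipped 20 deg to the keeper side it falls and hooks itself if a is over 0.95.
- shut_lever (a joint): Lever angle of the other, identical latch on the same case, 270 mm from the undone one: 0 = shut and flat, as it starts and must stay.

How it is judged:
On the way:
1. the loop's bar lies behind and below the keeper's lip while the lever still stands up (above 0.5 rad) (x of loop_bar in the frame of latch between 0.046 and 0.07 m and z of loop_bar in the frame of latch below 0.0215 m and value of joint lever above 0.5 rad), for 0.2 s.
At the end, for the whole second after the job is handed in: The undone latch's lever lies flat (within 0.1 rad of shut) with the loop's bar still behind the keeper's wall and under its lip (bar middle 46 to 55 mm from the hinge along the latch, lower than 21.5 mm above the case top), and the other latch's lever is still shut (within 0.1 rad) (value of joint each of lever, shut_lever below 0.1 rad and x of loop_bar in the frame of latch between 0.046 and 0.055 m and z of loop_bar in the frame of latch below 0.0215 m); the robot touches nothing.
It fails at once if the latch that was shut is opened (its lever above 0.3 rad) (value of joint shut_lever above 0.3 rad).
It also fails if it takes over 38 s, if anything falls off the work surface, if the arm or the gripper's body presses on something with over 40 N, if the wrist force passes 120 N, or if a joint passes its speed limit or range.

## Working session

There is one attempt and no reset: what is moved stays moved. The work goes in short steps, Python scripts to look and compute and a tool call to move; the robot and the scene stay as the last step left them, time stands still between calls to the robot, and variables do not carry over. Pictures are saved under pics/ and viewed, at most 10 in all, crops included, and the job is handed in when it is done.

Besides the shell and the picture viewer there is one more tool, called after "Emit:" by a JSON object that holds its "op" and its "data", one argument or row to a line. carry_out: Moves the arm, as the interface text tells. Its arguments: {"type":"object","properties":{"motion":{"type":"array","items":{"type":"array","items":{"type":"number"}}},"newtons":{"type":"number"}},"required":["motion"]}

```bash
mkdir -p pics; cat > h.py <<'E'
import cv2, numpy as np
from plant import manip, eyes, order
def shot(name,f):
    c=eyes.camera(name); cv2.imwrite(f'pics/{f}.png',c['color'])
    np.savez(f'pics/{f}.npz',K=c['intrinsics'],o=c['origin'],R=c['rotation']); return c
def ray(f,u,v):
    c=np.load(f'pics/{f}.npz'); d=np.linalg.solve(c['K'],[u,v,1]); d=np.array([d[0],-d[1],-d[2]])
    return c['o'],c['R']@d
def onz(f,u,v,z):
    o,d=ray(f,u,v); return o+d*(z-o[2])/d[2]
def proj(f,p):
    c=np.load(f'pics/{f}.npz'); q=c['R'].T@(np.array(p)-c['o']); q=c['K']@np.array([q[0],-q[1],-q[2]]); return q[:2]/q[2]
E
python3 - <<'E'
from h import *
for n in('scene','top'):
    c=shot(n,n+'0'); print(n,c['origin'],c['rotation'],c['intrinsics'],[k for k in c])
o=manip.get_obs(); print(o)
E
```

```text
scene [ 1.0247315  -0.1342119   0.95929446] [0.24084835 0.15748543 0.52969016 0.79788392] [[552.99511909   0.         315.75748649]
 [  0.         552.99511909 238.49652044]
 [  0.           0.           1.        ]] ['color', 'intrinsics', 'origin', 'rotation']
top [0.49847266 0.04747269 0.95042579] [ 0.01545324 -0.03490605 -0.70115384  0.7119874 ] [[469.80956311   0.         323.76824286]
 [  0.         469.80956311 233.58601791]
 [  0.           0.           1.        ]] ['color', 'intrinsics', 'origin', 'rotation']
{'clock': 0.1, 'joint_positions': array([ 1.15089088e+00,  3.59406535e-01,  1.51130410e+00,  1.24699689e-05,
        1.27251370e+00, -1.15087991e-01]), 'dq': array([ 0.0005018 ,  0.00087737, -0.0011828 , -0.00087334, -0.00264509,
        0.00074573]), 'tau': array([-7.60521070e-04, -5.16361463e+01, -2.71407455e+01,  6.74850284e-02,
        2.77184544e-02,  6.57887227e-06]), 'tcp_pos': array([0.17981994, 0.57178753, 0.22991704]), 'ee_rot': array([ 1.51821144e-01,  9.88407646e-01, -7.85251637e-04, -2.21387852e-04]), 'contact_force': array([-0.27805831, -0.87544566,  0.05293193]), 'torque': array([ 0.04137865,  0.05264108, -0.0168225 ]), 'grasp_force': 0.0, 'width': 0.08794114948320352}
```

```bash
sed -i "s/R=c\['rotation'\]/R=__import__('scipy.spatial.transform',fromlist=['x']).Rotation.from_quat(c['rotation']).as_matrix()/" h.py
python3 - <<'E'
from h import *
for n in('scene','top'): shot(n,n+'0')
E
```

```text
(no output)
```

View pics/scene0.png

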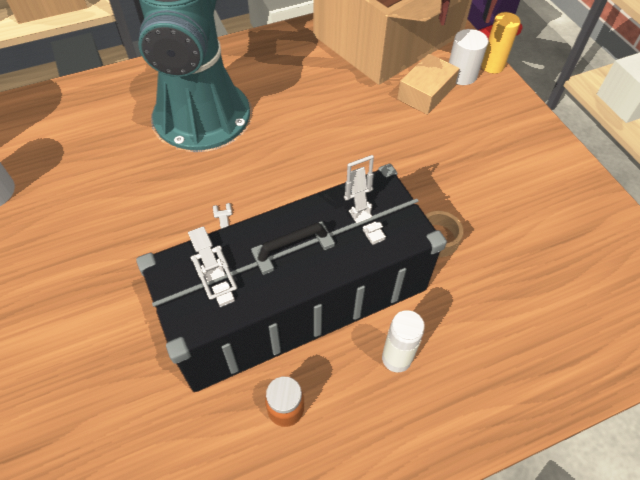

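View pics/top0.png

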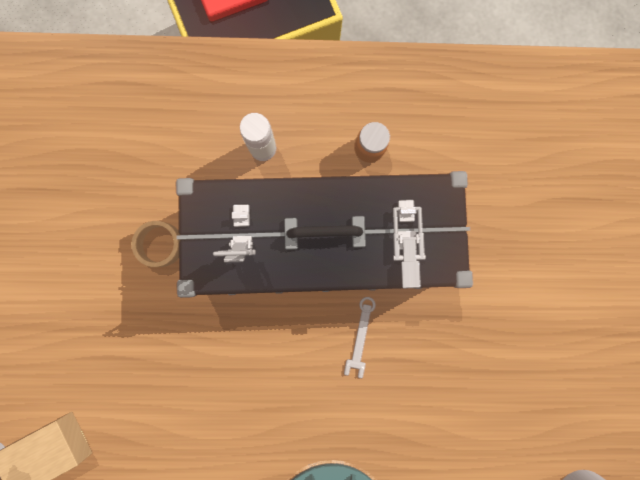

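The undone latch is the left one: (360,200) in the scene picture and (240,235) in the top one. The shut latch is at (212,265) and (410,240). I'll take enlarged crops next.

```bash
python3 - <<'E'
from h import *
a=cv2.imread('pics/scene0.png')[145:255,320:400]; b=cv2.imread('pics/top0.png')[195:275,200:280]
a=cv2.resize(a,None,fx=5,fy=5,interpolation=cv2.INTER_CUBIC);b=cv2.resize(b,None,fx=5,fy=5,interpolation=cv2.INTER_CUBIC)
c=np.zeros((550,800,3),np.uint8); c[:550,:400]=a; c[:400,400:]=b; cv2.imwrite('pics/crop0.png',c)
print('corners top, z=.18'); 
for u,v in [(179,181),(466,175),(471,285),(179,296)]: print(onz('top0',u,v,.18))
print('split line ends',onz('top0',179,237,.18),onz('top0',467,229,.18))
E
```

```text
corners top, z=.18
[0.63637146 0.2658865  0.18      ]
[ 0.65580898 -0.21006151  0.18      ]
[ 0.47273225 -0.21702089  0.18      ]
[0.44873476 0.25912367 0.18      ]
split line ends [0.54419142 0.26256413 0.18      ] [ 0.56513878 -0.21107031  0.18      ]
```

View pics/crop0.png

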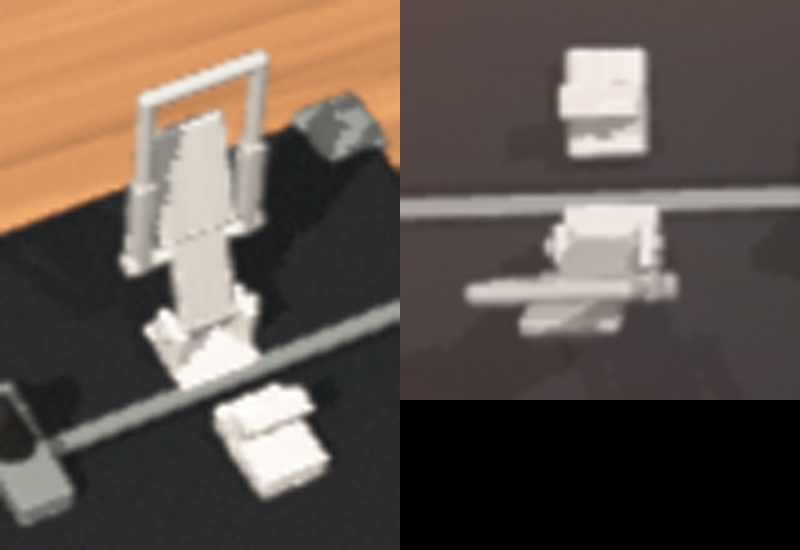

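```bash
cat >> h.py <<'E'
def tri(f,a,g,b):
    o1,d1=ray(f,*a);o2,d2=ray(g,*b)
    t=np.linalg.lstsq(np.c_[d1,-d2],o2-o1,rcond=None)[0];p,q=o1+t[0]*d1,o2+t[1]*d2
    return (p+q)/2,np.linalg.norm(p-q)
E
python3 - <<'E'
from h import *
T=lambda x,y:(200+(x-400)/5,195+y/5); S=lambda x,y:(320+x/5,145+y/5)
b,e=tri('top0',T(571,290),'scene0',S(204,80)); print('bar',b,e)
print('barL',tri('top0',T(470,294),'scene0',S(262,60)),'barR',tri('top0',T(673,286),'scene0',S(145,102)))
ex=np.array([.999,.0443,0]);ey=np.array([-.0443,.999,0])
# keeper: lip +x edge centre, lip -x edge, foot +x edge
for n,t,z in [('lip+x',(602,83),.203),('lip-x',(602,118),.203),('foot+x',(606,48),.1905)]: print(n,onz('top0',*T(*t),z), )
for n,t,z in [('lip+x',(277,418),.199),('foot+x',(297,480),.1905)]: print('scene',n,onz('scene0',*S(*t),z))
k=onz('top0',*T(602,83),.203); K=k-.001*ex; K[2]=.194; L=K-.05*ex; L[2]=.18
print('keeper',K,'latch',L, 'bar in latch',(b-L)@ex,(b-L)@ey,b[2]-.18)
for a in(1.05,1.15,1.25):
    pin=L-ex*.03*np.cos(a-.12); pin[2]+=.018+.03*np.sin(a-.12)
    r=b-pin; print(a,'pin',pin,'len',np.linalg.norm(r),'tilt to keeper deg',np.degrees(np.arctan2(r@ex,r[2])))
    tip=L-ex*.078*np.cos(a); tip[2]+=.018+.078*np.sin(a); print('tip px',(np.array(proj('top0',tip))-[200,195])*5+[400,0],(np.array(proj('scene0',tip))-[320,145])*5)
print((proj('top0',L+[0,0,.018])-[200,195])*5+[400,0],(proj('scene0',L+[0,0,.018])-[320,145])*5)
E
```

```text
bar [0.51736058 0.1560395  0.30111552] 0.006978933479768793
barL (array([0.51487932, 0.18133893, 0.29763304]), np.float64(0.0007440968509324307)) barR (array([0.51994286, 0.13072522, 0.3043046 ]), np.float64(0.013349302439553531))
lip+x [0.58491394 0.16061217 0.203     ]
lip-x [0.57371345 0.1603111  0.203     ]
foot+x [0.59779488 0.16152016 0.1905    ]
scene lip+x [0.58351383 0.16343313 0.199     ]
scene foot+x [0.60360392 0.1617938  0.1905    ]
keeper [0.58391494 0.16056787 0.194     ] latch [0.53396494 0.15835287 0.18      ] bar in latch -0.016690244914595555 -0.0015754791626371868 0.1211155213489935
1.05 pin [0.51604786 0.15755835 0.2220486 ] len 0.07909240448823869 tilt to keeper deg 0.901475936437722
tip px [575.19026569 366.03209691] [158.36817157 105.95932172]
1.15 pin [0.51853582 0.15766867 0.22371897] len 0.07742261695122392 tilt to keeper deg -0.9225000079561931
tip px [572.81875717 341.88337269] [168.81489357 113.47123401]
1.25 pin [0.52117795 0.15778584 0.22513237] len 0.07609902736595095 tilt to keeper deg -2.9314210972502495
tip px [570.80969683 316.45149779] [179.72612354 123.20532139]
[607.13211377 243.6325817 ] [199.22840305 314.42980244]
```

```bash
cat >> h.py <<'E'
from scipy.spatial.transform import Rotation as Ro
EX=np.array([.999,.0443,0]);EY=np.array([-.0443,.999,0]);LAT=np.array([.534,.1584,.18])
GOAL=Ro.from_matrix(np.c_[-EX,EY,[0,0,-1]])
def go(*targets):  # tip targets in latch mm -> rows (cm, rad)
    o=manip.get_obs(); R=Ro.from_quat(o['ee_rot'])
    for t in targets:
        p=LAT+(EX*t[0]+EY*t[1])/1e3+[0,0,t[2]/1e3+.008]
        print(np.round(R.inv().apply(p-o['tcp_pos'])*100,2),np.round((R.inv()*GOAL).as_rotvec(),3))
def where():
    o=manip.get_obs(); d=o['tcp_pos']-LAT
    print('t',o['clock'],'tip latch mm',np.round([d@EX*1e3,d@EY*1e3,(d[2]-.008)*1e3],1),'F',np.round(o['contact_force'],1),o['width'])
E
python3 -c "
from h import *
where(); go((-80,0,106))"
```

```text
t 0.2 tip latch mm [-335.4  428.8   42.1] F [-0.1  0.2 -0.6] 0.08806484066021618
[-38.67 -31.57  -6.36] [-0.001 -0.    -0.349]
```

Emit:
{"op": "carry_out", "data": {
  "motion": [
    [0, 0, 0, -5, 0, 0, 0],
    [0, -3, -2.5, -6.4, 0, 0, -0.1],
    [0, -7, -5.7, -6.4, 0, 0, -0.2],
    [0, -11, -9, -6.4, 0, 0, -0.3],
    [0, -14, -11.5, -6.4, 0, 0, -0.35]
  ],
  "newtons": 20
}}

```text
clock: 0.7
tcp_pos: [0.2798, 0.4186, 0.2947]
ee_rot: [-0.024, 1.0, -0.0, 0.0]
contact_force: [0.8, -0.0, 0.3]
width: 0.0511
grasp_force: 0.0
```

```bash
python3 -c "
from h import *
where(); go((-80,0,106))"
```

```text
t 0.7 tip latch mm [-242.4  271.2  106.7] F [ 0.8 -0.   0.3] 0.05113593432953204
[-16.12 -27.2    0.09] [-0.     0.     0.005]
```

Emit:
{"op": "carry_out", "data": {
  "motion": [
    [0, -2.4, -4, 0, 0, 0, 0],
    [0, -5, -8.4, 0, 0, 0, 0],
    [0, -7.4, -12.6, 0, 0, 0, 0],
    [0, -9.9, -16.8, 0, 0, 0, 0],
    [0, -12.3, -20.8, 0, 0, 0, 0]
  ]
}}

```text
clock: 1.2
tcp_pos: [0.412, 0.2165, 0.2947]
ee_rot: [-0.023, 1.0, -0.0, 0.0]
contact_force: [1.0, 0.2, 1.0]
width: 0.0111
grasp_force: 0.0
```

Emit:
{"op": "carry_out", "data": {
  "motion": [
    [0, -2.0, -3.2, 0, 0, 0, 0],
    [0, -3.8, -6.4, 0, 0, 0, 0],
    [0, -3.8, -6.4, 0, 0, 0, 0],
    [0, -3.8, -6.4, 0, 0, 0, 0]
  ]
}}

```text
clock: 1.6
tcp_pos: [0.4522, 0.1557, 0.2944]
ee_rot: [-0.021, 1.0, 0.0, -0.0]
contact_force: [-1.0, 0.1, 0.9]
width: 0.0002
grasp_force: 0.0
```

```bash
python3 -c "
from h import *
where(); shot('scene','scene1'); shot('top','top1')
a=cv2.imread('pics/scene1.png')[125:255,300:400]; b=cv2.imread('pics/top1.png')[175:305,180:280]
cv2.imwrite('pics/crop1.png',cv2.resize(np.hstack([a,b]),None,fx=4,fy=4,interpolation=cv2.INTER_CUBIC))"
```

```text
t 1.6 tip latch mm [-81.8   0.9 106.4] F [-1.   0.1  0.9] 0.0001896657458849972
```

View pics/crop1.png

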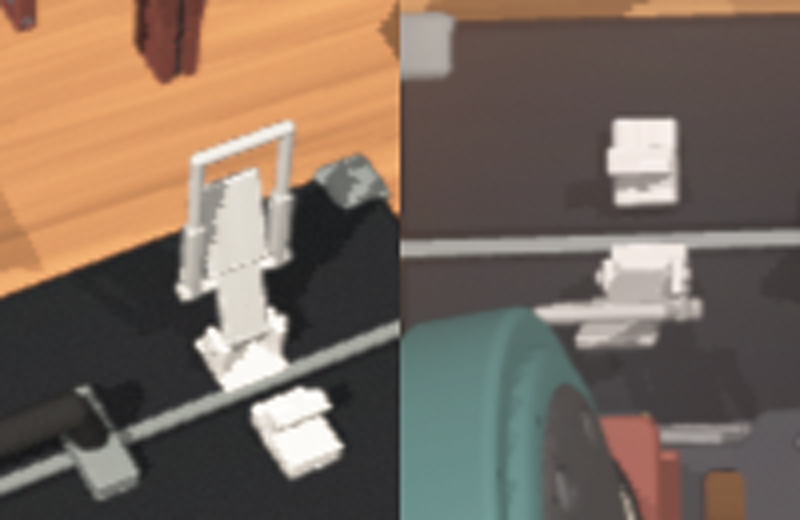

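The closed fingers stand behind the bar (fingertips at about (165,80) in the left half), and the loop is still upright. Next I push it toward the keeper.

Emit:
{"op": "carry_out", "data": {
  "motion": [
    [0, -2.5, 0, 0, 0, 0, 0],
    [0, -5, 0, 0, 0, 0, 0],
    [0, -6, 0, 0, 0, 0, 0],
    [0, -7, 0, 0, 0, 0, 0],
    [0, -8, 0, 0, 0, 0, 0]
  ]
}}

```text
clock: 2.2
tcp_pos: [0.5317, 0.1605, 0.2945]
ee_rot: [-0.023, 1.0, -0.0, -0.001]
contact_force: [0.2, -0.1, 0.3]
width: 0.0003
grasp_force: 0.0
```

Emit:
{"op": "carry_out", "data": {
  "motion": [
    [0, -0.8, 0, 0, 0, 0, 0],
    [0, -1.4, 0, 0, 0, 0, 0],
    [0, -1.4, 0, 0, 0, 0, 0],
    [0, -1.4, 0, 0, 0, 0, 0],
    [0, -1.4, 0, 0, 0, 0, 0]
  ]
}}

```text
clock: 2.7
tcp_pos: [0.5457, 0.1603, 0.2947]
ee_rot: [-0.023, 1.0, -0.0, -0.0]
contact_force: [-0.2, 0.4, -0.5]
width: 0.0007
grasp_force: 0.0
```

```bash
python3 -c "
from h import *
where(); shot('scene','scene2'); shot('top','top2')
a=cv2.imread('pics/scene2.png')[125:255,300:400]; b=cv2.imread('pics/top2.png')[175:305,180:280]
cv2.imwrite('pics/crop2.png',cv2.resize(np.hstack([a,b]),None,fx=4,fy=4,interpolation=cv2.INTER_CUBIC))"
```

```text
t 2.7 tip latch mm [ 11.8   1.4 106.7] F [-0.2  0.4 -0.5] 0.0006772372611887334
```

View pics/crop2.png

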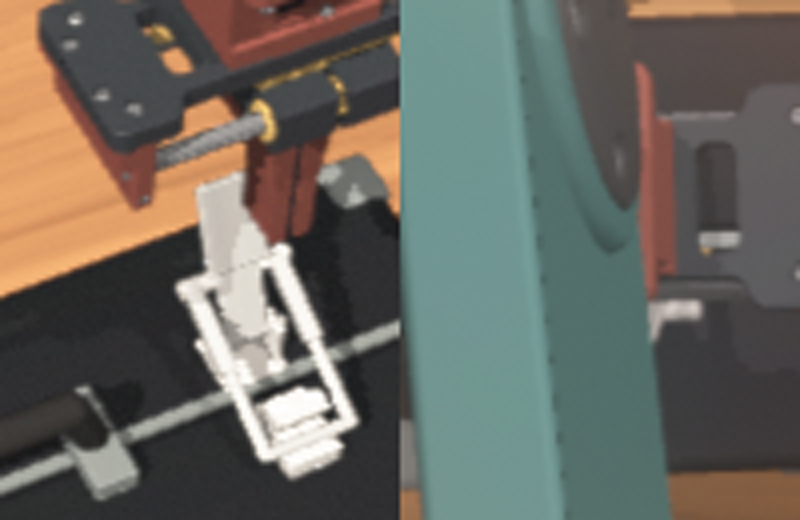

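The loop has fallen over the keeper: its bar is at about (310,440) in the crop, beyond the lip, and the lever is still up. Now the fingers come down on the keeper side of the lever and push it over.

```bash
python3 -c "
from h import *
print((onz('scene2',377.5,235,.197)-LAT)@EX); go((2,0,75))"
```

```text
0.061359186506252474
[ 0.98 -0.14  3.17] [-0.    -0.     0.001]
```

Emit:
{"op": "carry_out", "data": {
  "motion": [
    [0, 0.5, -0.1, 1.6, 0, 0, 0],
    [0, 1.0, -0.15, 3.2, 0, 0, 0],
    [0, 1.0, -0.15, 3.2, 0, 0, 0]
  ]
}}

```text
clock: 3.1
tcp_pos: [0.5339, 0.1581, 0.2608]
ee_rot: [-0.023, 1.0, -0.0, -0.002]
contact_force: [-1.2, -1.1, 0.1]
width: 0.0009
grasp_force: 0.0
```

Emit:
{"op": "carry_out", "data": {
  "motion": [
    [0, 1.1, 0, 0.1, 0, 0, 0],
    [0, 2.1, 0, 0.4, 0, 0, 0],
    [0, 3.1, 0, 1.1, 0, 0, 0],
    [0, 3.5, 0, 1.5, 0, 0, 0],
    [0, 3.9, 0, 2.0, 0, 0, 0]
  ]
}}

```text
clock: 3.6
tcp_pos: [0.4969, 0.1568, 0.2429]
ee_rot: [-0.023, 1.0, 0.0, 0.0]
contact_force: [-0.2, 0.0, 3.6]
width: 0.0005
grasp_force: 1.3
```

```bash
python3 -c "
from h import *
where(); shot('scene','scene3')
a=cv2.imread('pics/scene3.png')[125:255,300:420]
cv2.imwrite('pics/crop3.png',cv2.resize(a,None,fx=4,fy=4,interpolation=cv2.INTER_CUBIC))"
```

```text
t 3.6 tip latch mm [-37.2   0.   54.9] F [-0.2  0.   3.6] 0.00048783019899760477
```

View pics/crop3.png

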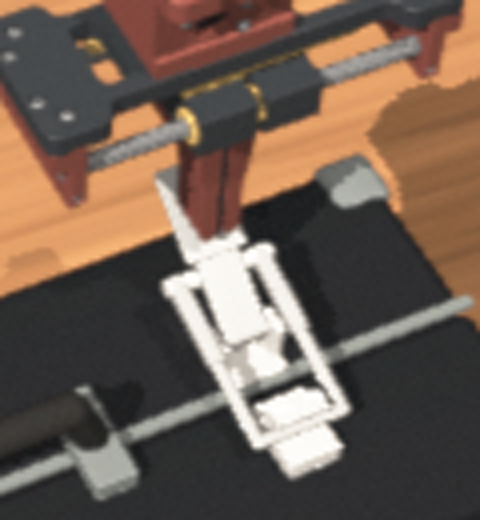

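The lever is going down with the loop still round the keeper (bar at about (300,425)), and 3.6 N is as expected. I continue past centre.

Emit:
{"op": "carry_out", "data": {
  "motion": [
    [0, 0.4, 0, 0.5, 0, 0, 0],
    [0, 0.7, 0, 1.0, 0, 0, 0],
    [0, 0.9, 0, 1.6, 0, 0, 0],
    [0, 1.1, 0, 2.1, 0, 0, 0],
    [0, 1.2, 0, 2.7, 0, 0, 0]
  ]
}}

```text
clock: 4.15
tcp_pos: [0.4845, 0.156, 0.2148]
ee_rot: [-0.023, 1.0, -0.0, -0.001]
contact_force: [0.4, -0.2, 1.2]
width: 0.0006
grasp_force: 0.0
```

Emit:
{"op": "carry_out", "data": {
  "motion": [
    [0, 0.1, 0, 0.3, 0, 0, 0],
    [0, 0.1, 0, 0.6, 0, 0, 0],
    [0, 0.1, 0, 0.7, 0, 0, 0],
    [0, 0.1, 0, 0.7, 0, 0, 0]
  ]
}}

```text
clock: 4.55
tcp_pos: [0.4834, 0.156, 0.2103]
ee_rot: [-0.023, 1.0, -0.0, -0.001]
contact_force: [-8.0, -1.6, 18.4]
width: 0.0003
grasp_force: 9.2
```

```bash
python3 -c "
from h import *
where()"
```

```text
t 4.55 tip latch mm [-50.6  -0.2  22.3] F [-8.  -1.6 18.4] 0.00026270240611101013
```

The tip stops at 22.3 mm with 18 N, which is the flat lever's top. I back off and check.

Emit:
{"op": "carry_out", "data": {
  "motion": [
    [0, 0, 0, -3, 0, 0, 0],
    [0, 0, 0, -8, 0, 0, 0],
    [0, 4, 0, -10, 0, 0, 0],
    [0, 8, 0, -10, 0, 0, 0],
    [0, 8, 0, -10, 0, 0, 0]
  ]
}}

```text
clock: 5.05
tcp_pos: [0.3998, 0.1522, 0.3089]
ee_rot: [-0.023, 1.0, -0.0, -0.001]
contact_force: [-0.0, -0.2, 0.2]
width: 0.0008
grasp_force: 0.0
```

```bash
python3 -c "
from h import *
where(); shot('scene','scene4')
a=cv2.imread('pics/scene4.png')[145:315,180:440]
cv2.imwrite('pics/crop4.png',cv2.resize(a,None,fx=3,fy=3,interpolation=cv2.INTER_CUBIC))"
```

```text
t 5.05 tip latch mm [-134.4   -0.2  120.9] F [-0.  -0.2  0.2] 0.0007975115189136351
```

View pics/crop4.png

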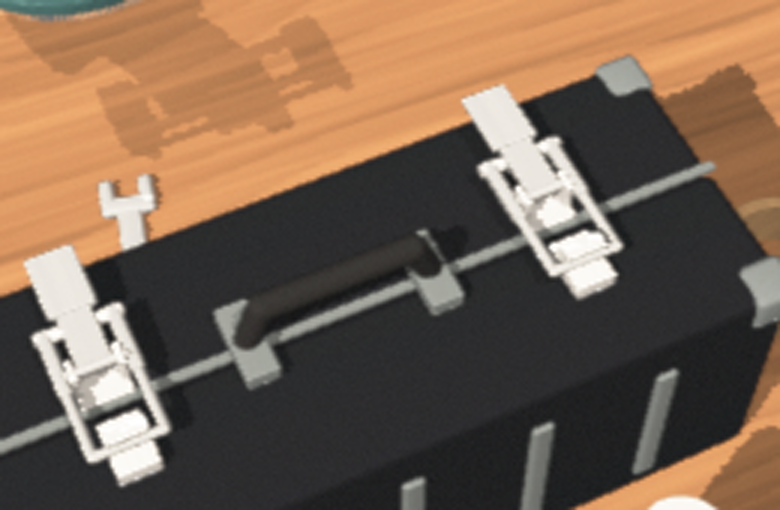

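Both latches now look the same: levers flat (paddles at (500,120) and (60,280)), with each bar round its keeper at (585,260) and (130,445). I'm handing it in.

```bash
python3 -c "
from plant import order
print(order.finish_job())"
```

```text
the job is handed in; nothing more can be done
None
```

The undone latch is hooked and shut flat, the other latch is still shut, and the job was handed in at about 5 s; the last picture showed both levers flat, but the hand-in returned no verdict.

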